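Release the pawl of a ratchet clamp and take out the lens ring

ROBOT

A 7-joint arm with a two-finger parallel gripper is mounted at the origin on a cart in front of the work surface, level with it; the furniture and walls round the work are solid. World frame = base frame: x ahead of the robot, y to its left, z up, the work surface at z = 0. Lengths are in mm, angles in rad, forces in N, time in s.
With the tool pointing down it reaches from about 400 to 900 mm from the base axis. Payload 5.5 kg.
Tool frame: the origin (TCP) lies midway between the tips of the shut fingers; the grasp point (between the pads) lies 19 mm behind it (ctrl.grasp_offset is the distance from the TCP to the grasp point, in mm); z points along the fingers, y is the line along which they close (so a half turn about z gives the same grasp; the last joint's range is limited). The gripper opens to 85 mm and grips with 20 to 120 N. Pads are 22 mm wide; open, the fingers measure 114 mm over their backs; the gripper's body (76 mm by 85 mm) begins 54 mm behind the grasp point. The pads swing forward as they close: fully open they stand 13 mm farther back than shut.
Start: joints at [1.42, 0.501, -0.427, 1.55, 0.221, 1.138, -0.21], TCP at [261.391, -595.125, 231.31] pointing down, gripper open.
Joint ranges: [-2.88, 2.88], [-0.31, 2.03], [-1.54, 1.56], [0.2, 2.42], [-1.41, 4.55], [0.19, 2.02], [-2.57, 2.57]. Speed limits (rad/s): [2.57, 2.57, 3.14, 3.14, 3.14, 3.14, 3.14].

INTERFACE

Orientations are given as [roll, pitch, yaw] about the fixed x, y, z axes, in that order (R = Rz(yaw) Ry(pitch) Rx(roll)).
In Python, from workcell import ctrl gives the robot as it stands.
- The arm moves only by the tool play_rows, never from a script. Its argument "motion" is a list of rows, each a list of 7 numbers: the shift along the tool's x, y, z in m, then the turn, a rotation vector about the tool's x, y, z in degrees, then the closure in counts, from 0 (fully open) to 255 (shut). A call has 1 to 20 rows; each row is the pose to reach, as a shift and turn from the pose commanded when the call began, along the tool's axes at that moment; what a row does not reach only later rows make up. A row lasts 1/8 s, in which the tool goes at most 62.5 mm and 10.7 degrees, less where a joint would pass 70% of its speed; a pose out of reach is approached as far as the arm can. A call with a gripper value outside its range is refused whole. The fingers move at their own pace and stop on an object; the grip force is fixed at half the most. Time passes only in rows, so rows that repeat a pose let the fingers close. It gives the time, the measured TCP pose, the force, the opening and the grip force at its end, in the units of the state.
- ctrl.observe(): the state, without advancing time (a new reading comes with each control period).
- ctrl.camera(name): name is "scene" or "side" or "wrist"; returns the picture (420x560x3 uint8, red, green, blue); there is no depth.
- ctrl.calibration(name): a dict with "mtx" (3x3 intrinsics, pixels), "k1" (the pictures are not rectified: a ray, as slopes to the right and down, at radius r is drawn at 1 + k1 r^2 times it, then the intrinsics apply), "world_to_cam" (4x4, takes a point from world to camera coordinates); the wrist camera has in their place "T_tool_cam" (4x4, takes a point from camera to tool coordinates, whose origin is the TCP and whose axes are the flange's). Camera axes: x right, y down, z forward; pixel columns grow to the right and rows downward; lengths in mm; the calibration is good to about 2 mm. A picture is of the moment at which its call begins: read the wrist's pose just before it. calibration takes no time and is no camera call.
- ctrl.close_job(): hands the job in; it is judged then, once.
The state is a dict: "clock": time; "joint_positions": joint angles; "joint_velocities": joint speeds; "joint_efforts": joint torques, N m; "eef_pos": TCP position; "ee_rot": TCP orientation; "contact_force": force on the tool from outside, world axes, zero at the start; "ft_torque": the same for the moment, N m; "width": finger opening in mm; "gripper_force": force on a finger pad.
Only numpy, scipy, OpenCV 4.12 (cv2) and the standard library are available. Lean on these libraries where they do the work, as an engineer would, in place of code of your own. Each camera call takes 0.05 s, during which the arm holds its last target. There are 200 camera calls.

TASK

The black lens ring is held in the small ratchet clamp. Push the red release pin gently away from the toothed wheel to lift the pawl, without forcing it against its stop, and keep it lifted until the sprung jaw has backed off all the way; then let the pin spring back. Only then take the freed lens ring out and lay it flat, wholly on top of the lens tissue booklet, and let go, leaving the other things where they are.

Things in the scene. Friction and masses are not known exactly. Their poses are not given: they have to be found in the camera images.
- clamp: Fixed ratchet clamp, aluminium base plate 120 (x) x 178 (y) x 10 mm, y = -110 to +68. Origin on the worktop, z up; +y is the closing direction. Blue fixed jaw with two dowels at y = 44 to 65 (30 wide, 42 high); white anvil (24 across, top 28 up) under the ring at (0, 30); blue sliding jaw (22 wide, 40 high) presses from the -y side. Room is free at the ring's +x and -x sides.
- wheel_axle (a point): Top of the axle of the dark toothed ratchet wheel (46 mm across), at (0, -50) mm in the clamp's frame, 34 mm up; the wheel holds the jaw.
- pawl_pivot (a point): Top of the upright pivot post, at (-28, -75) mm in the clamp's frame, 44 mm up. Brass pawl and, over it, the steel release lever swing on it; the pawl blocks the wheel from its -y side. But for the jaws and the red pin nothing of the clamp is higher than 45 mm.
- release_pin (a point): On the axis of the upright red pin (8 mm thick, free from 38 to 70 mm up) of the release lever, 58 mm up; at rest at (22, -71) mm in the clamp's frame. It swings to the clamp's -y, away from the wheel, 50 mm about the pivot. Push it from its wheel side with closed fingers, never pinch it. Over 8 N on it bends the lever.
- lever (a joint): Swing of release lever and pin, rad; 0 at rest, grows as the pin is pushed, springs back. First free play at about 1 N (its length differs and is not shown), then the pawl lifts at 3 to 6 N. It clears the wheel after 9 to 25 mm of pin travel in all; about 1 mm on, it meets a hard stop, where the force climbs steeply.
- jaw (a joint): Back-off of the sliding jaw in m: 0 clamped, 0.015 fully backed off. A damped spring opens it slowly (about 2 s) only while the pawl is clear of the wheel; if the pawl drops too early it catches the next tooth and the jaw stays there, until the pawl is lifted again.
- ring_center (a point): Centre, half-way up, of the loose black lens ring, 31 mm across, 10 mm high, 45 g, lying flat; its centre starts 33 mm above the worktop. Grip it across its rim along the clamp's x.
- booklet_top (a point): Centre of the top face of the fixed blue and white lens tissue booklet, 62 (x) x 100 (y) mm, 9 mm high; z up.
- brass_weight: Bystander: brass weight, 29 mm across, 47 mm high, behind the clamp; origin at its foot.
- sample_box: Bystander: round clear sample box, 57 x 53 x 12 mm, behind the clamp; origin at its foot.
- filter_box: Bystander: square clear and white filter box, 34 x 34 x 14 mm, beyond the booklet; origin at its foot.
Mind the look-alikes: they are no part of the job. Of the things that look like the part that bears ring_center, the smallest one is meant. Of the things that look like the part that bears booklet_top, take the one that is nearest to the robot's base at the start.

How it is judged (in metres and radians):
On the way, in this order (a step that is already met when the one before it is completed fails the run):
1. The jaw has backed off all the way while the ring still lies in the clamp (value of joint jaw above 0.013 m and distance of ring_center from where it was at the start of the episode below 0.008 m), for 0.2 s.
2. The lens ring is lifted clear of the anvil (height (world z) of ring_center above 0.055 m), for 0.1 s.
At the end, for the whole second after the job is handed in: The jaw is backed off by more than 12.5 mm of 15, the release lever is back at rest (within 0.04 rad), and the lens ring lies flat, at rest and released on the booklet, wholly on it (centre within 16 mm across and 35 mm along of the booklet's centre) (value of joint jaw above 0.0125 m and value of joint lever below 0.04 rad and x of ring_center in the frame of booklet_top between -0.016 and 0.016 m and y of ring_center in the frame of booklet_top between -0.035 and 0.035 m and z of ring_center in the frame of booklet_top between 0.001 and 0.009 m and angle between ring_center's own z axis and vertical below 0.1 rad and linear speed of lens_ring below 0.02 m/s); the robot touches nothing.
It fails at once if The release lever was pushed or squeezed with more than 8 N (contact force between any of the fingers, the arm and lever above 8 N).
It fails at once if The lens ring was pulled out or shifted by more than 8 mm before the jaw had backed off (distance of ring_center from where it was at the start of the episode above 0.008 m and value of joint jaw below 0.0125 m).
It fails at once if The brass weight was moved by more than 20 mm (distance of brass_weight from where it was at the start of the episode above 0.02 m).
It fails at once if The sample box was moved by more than 20 mm (distance of sample_box from where it was at the start of the episode above 0.02 m).
It fails at once if The filter box was moved by more than 20 mm (distance of filter_box from where it was at the start of the episode above 0.02 m).
It also fails if it takes over 72 s, if anything falls off the work surface, if the arm or the gripper's body presses on something with over 40 N, if the wrist force passes 120 N, or if a joint passes its speed limit or range.

## Working session

There is one attempt and no reset: what is moved stays moved. The work goes in short steps, Python scripts to look and compute and a tool call to move; the robot and the scene stay as the last step left them, time stands still between calls to the robot, and variables do not carry over. Pictures are saved under pics/ and viewed, at most 10 in all, crops included, and the job is handed in when it is done.

Besides the shell and the picture viewer there is one more tool, called as name(argument=value, ...), one argument or row to a line, values as JSON. play_rows: Moves the arm, as the interface text tells. Its arguments: {"type":"object","properties":{"motion":{"type":"array"}},"required":["motion"]}

```bash
mkdir -p pics; ls; cat > h.py <<'E'
import numpy as np, cv2
from workcell import ctrl
from scipy.spatial.transform import Rotation as R
def save(n,f):
    im=ctrl.camera(n); cv2.imwrite(f'pics/{f}.png',cv2.cvtColor(im,cv2.COLOR_RGB2BGR)); return im
def Ttool(s):
    T=np.eye(4); T[:3,:3]=R.from_euler('xyz',s['ee_rot']).as_matrix(); T[:3,3]=s['eef_pos']; return T
def ray(n,uv,s=None):
    c=ctrl.calibration(n); K=np.array(c['mtx']); k=c['k1']
    d=np.linalg.solve(K,[uv[0],uv[1],1])[:2]; x=d.copy()
    for _ in range(30): x=d/(1+k*(x@x))
    T=Ttool(s)@np.array(c['T_tool_cam']) if n=='wrist' else np.linalg.inv(np.array(c['world_to_cam']))
    return T[:3,3],T[:3,:3]@np.array([x[0],x[1],1])
def onz(n,uv,z,s=None):
    o,d=ray(n,uv,s); return o+d*(z-o[2])/d[2]
def proj(n,p,s=None):
    c=ctrl.calibration(n); T=np.linalg.inv(Ttool(s)@np.array(c['T_tool_cam'])) if n=='wrist' else np.array(c['world_to_cam'])
    q=T[:3,:3]@p+T[:3,3]; x=q[:2]/q[2]; x=x*(1+c['k1']*(x@x)); return (np.array(c['mtx'])@[x[0],x[1],1])[:2]
E
python3 - <<'E'
from h import *
s=ctrl.observe(); print(s)
a=save('scene','scene');b=save('side','side')
for n in('scene','side'): print(n,np.linalg.inv(np.array(ctrl.calibration(n)['world_to_cam']))[:3].round(2))
print(ctrl.calibration('wrist'))
E
```

```text
pics
{'clock': 0.0, 'joint_positions': array([ 1.42019794,  0.50186884, -0.42678647,  1.55147441,  0.22079412,
        1.1382422 , -0.21031022]), 'joint_velocities': array([-0.00177564, -0.00032823,  0.00029584, -0.00053243, -0.00082444,
       -0.00213594, -0.00123079]), 'joint_efforts': array([-2.88449364e-04, -5.69510651e+01, -5.81636310e+00, -2.80941492e+01,
        1.07422646e-02,  1.17968826e-02,  1.44193410e-05]), 'eef_pos': array([ 261.04441293, -594.52421324,  230.23557651]), 'ee_rot': array([-3.13965629e+00, -8.38762912e-05,  4.13841171e-01]), 'contact_force': array([-1.27688603, -0.17764382,  0.04732993]), 'ft_torque': array([-0.00309239,  0.03182532, -0.01018948]), 'gripper_force': 0.0, 'width': 85.37744712387892}
scene [[-7.0000e-01 -5.3000e-01  4.7000e-01  2.3150e+02]
 [-7.1000e-01  5.3000e-01 -4.6000e-01  2.9868e+02]
 [-0.0000e+00 -6.6000e-01 -7.5000e-01  7.4484e+02]]
side [[ 9.6000e-01  2.0000e-01 -1.7000e-01  8.0451e+02]
 [ 2.7000e-01 -7.8000e-01  5.7000e-01 -7.1482e+02]
 [-2.0000e-02 -6.0000e-01 -8.0000e-01  8.7566e+02]]
{'mtx': array([[293.99662772,   0.        , 275.38509937],
       [  0.        , 293.99662772, 202.19685268],
       [  0.        ,   0.        ,   1.        ]]), 'k1': 0.01827490625697674, 'T_tool_cam': array([[ 6.85961248e-05, -9.48236201e-01, -3.17565903e-01,
         8.08853142e+01],
       [ 9.99999727e-01,  2.98654812e-04, -6.75762720e-04,
         1.41684908e-01],
       [ 7.35625259e-04, -3.17565770e-01,  9.48235963e-01,
        -1.42806744e+02],
       [ 0.00000000e+00,  0.00000000e+00,  0.00000000e+00,
         1.00000000e+00]])}
```

View pics/scene.png

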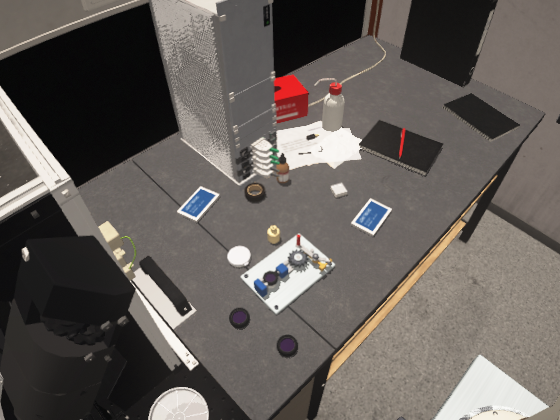

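View pics/side.png

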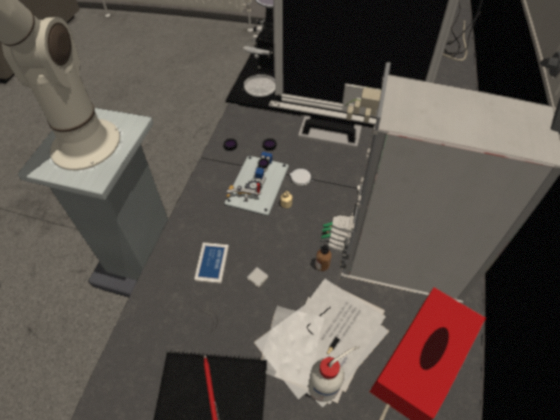

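```bash
python3 - <<'E'
from h import *
P=lambda n,uv,z: print(n,uv,z,onz(n,uv,z).round(1))
print(proj('scene',np.array(ctrl.observe()['eef_pos'])),proj('side',np.zeros(3)))
for uv in [(198,203),(372,217)]:P('scene',uv,9)
P('side',(211,262),9)
for uv in [(241,281),(294,234),(335,268),(281,310)]:P('scene',uv,10)
for uv in [(240,157),(289,164),(270,213),(226,205)]:P('side',uv,10)
P('scene',(298,258),34);P('side',(254,185),34)
P('scene',(298,240),65)
P('scene',(270,278),38)
P('scene',(260,286),42)
P('scene',(274,236),25);P('scene',(239,257),10);P('scene',(339,190),10)
P('scene',(239,317),5);P('scene',(287,345),5)
E
python3 - <<'E'
import cv2
a=cv2.imread('pics/scene.png');b=cv2.imread('pics/side.png')
a=cv2.resize(a[220:320,220:350],None,fx=5,fy=5,interpolation=2);b=cv2.resize(b[140:230,210:320],None,fx=5,fy=5,interpolation=2)
import numpy as np
print(a.shape,b.shape)
cv2.imwrite('pics/ca.png',a)
E
```

```text
[559.34646735 138.2536288 ] [ 84.90850047 143.88253349]
scene (198, 203) 9 [852.9  -2.    9. ]
scene (372, 217) 9 [ 513.3 -277.9    9. ]
side (211, 262) 9 [ 518.6 -283.4    9. ]
scene (241, 281) 10 [603.6  67.2  10. ]
scene (294, 234) 10 [ 611.9 -104.3   10. ]
scene (335, 268) 10 [ 482.2 -101.3   10. ]
scene (281, 310) 10 [494.3  53.4  10. ]
side (240, 157) 10 [479.8  52.7  10. ]
side (289, 164) 10 [618.9  61.4  10. ]
side (270, 213) 10 [ 613.7 -112.4   10. ]
side (226, 205) 10 [ 497.9 -116.8   10. ]
scene (298, 258) 34 [547.6 -50.7  34. ]
side (254, 185) 34 [554.9 -53.8  34. ]
scene (298, 240) 65 [566.  -68.7  65. ]
scene (270, 278) 38 [552.3  28.3  38. ]
scene (260, 286) 42 [551.2  57.2  42. ]
scene (274, 236) 25 [632.5 -59.4  25. ]
scene (239, 257) 10 [653.8  30.   10. ]
scene (339, 190) 10 [ 629.3 -289.4   10. ]
scene (239, 317) 5 [545.  123.6   5. ]
scene (287, 345) 5 [434.5  95.7   5. ]
(500, 650, 3) (450, 550, 3)
```

View pics/ca.png

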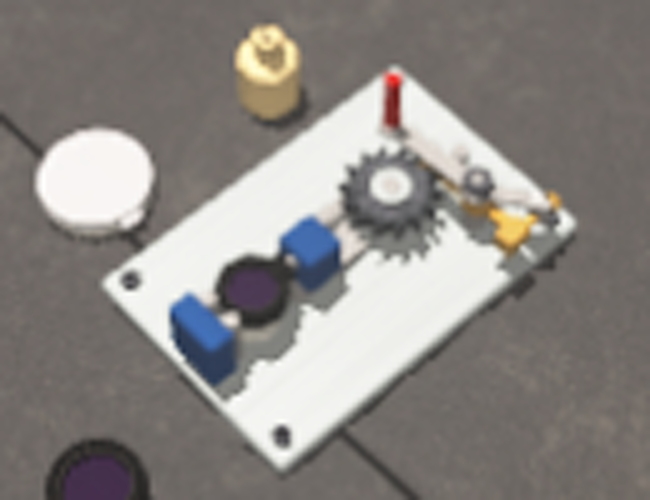

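play_rows(
  motion=[
    [0.03,-0.02,0,0,0,2,255],
    [0.08,-0.058,0,0,0,4,255],
    [0.13,-0.094,0,0,0,6,255],
    [0.18,-0.13,0,0,0,8,255],
    [0.23,-0.166,0,0,0,10,255],
    [0.28,-0.202,0,0,0,12,255],
    [0.33,-0.238,0,0,0,14,255],
    [0.38,-0.274,0,0,0,16,255],
    [0.43,-0.31,0,0,0,18,255],
    [0.48,-0.346,0,0,0,21,255],
    [0.52,-0.375,0,0,0,23.7,255],
    [0.54,-0.39,0,0,0,23.7,255],
    [0.54,-0.39,0,0,0,23.7,255],
  ],
)

```text
clock: 1.72
eef_pos: [599.2, -17.8, 230.9]
ee_rot: [-3.14, 0.001, 0.005]
contact_force: [0.0, 0.6, 0.0]
width: -0.0
gripper_force: 0.0
```

```bash
python3 - <<'E'
from h import *
s=ctrl.observe(); print(s)
save('wrist','w1')
for p in [(566,-68.7,65),(570,-71,58),(552,28,38)]: print(proj('wrist',np.array(p),s))
E
```

```text
{'clock': 1.725, 'joint_positions': array([ 0.44309255,  0.44185188, -0.60217236,  1.67881553,  0.27243676,
        1.10665791, -1.80327324]), 'joint_velocities': array([ 0.04622198, -0.01739182,  0.03860963,  0.0220276 ,  0.01182008,
        0.00727945,  0.02017138]), 'joint_efforts': array([ -1.18805833, -49.74954128,  -7.91756988, -27.77564764,
        -0.07199817,  -0.12135698,  -0.24598441]), 'eef_pos': array([599.16985944, -17.82347322, 230.86010322]), 'ee_rot': array([-3.13999119e+00,  5.50939165e-04,  4.89381327e-03]), 'contact_force': array([0.02363493, 0.593645  , 0.01649412]), 'ft_torque': array([-0.06192664,  0.02876443,  0.00921957]), 'gripper_force': 0.0, 'width': -0.0037500954751201175}
[320.75051241 211.4368775 ]
[322.07862378 206.00229997]
[237.722146  214.0613735]
```

View pics/w1.png

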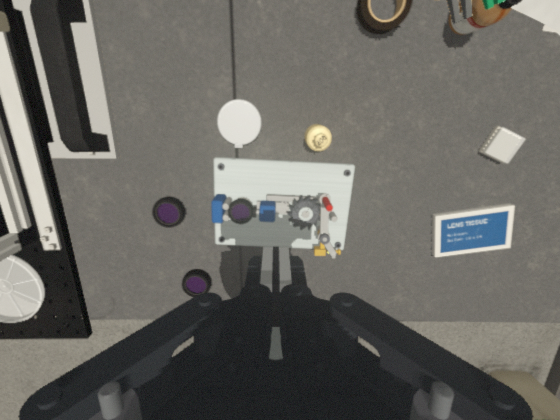

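```bash
cat > m1.py <<'E'
from h import *
s=dict(eef_pos=[599.17,-17.82,230.86],ee_rot=[-3.13999,.00055,.00489])
im=cv2.imread('pics/w1.png'); hsv=cv2.cvtColor(im,cv2.COLOR_BGR2HSV)
def quad(m,z,name):
    c=max(cv2.findContours(m,0,1)[0],key=cv2.contourArea); b=cv2.convexHull(c)
    w=np.array([onz('wrist',p[0].astype(float),z,s)[:2] for p in b],np.float32)
    r=cv2.minAreaRect(w); print(name,r)
def box(m,x0,y0,x1,y1):
    o=np.zeros_like(m); o[y0:y1,x0:x1]=m[y0:y1,x0:x1]; return o
w=cv2.inRange(hsv,(0,0,150),(179,60,255))
pl=cv2.morphologyEx(box(w,205,150,365,262),3,np.ones((3,3)))
quad(pl,10,'plate')
bk=box(cv2.inRange(hsv,(0,0,150),(179,255,255)),425,198,522,262); quad(bk,9,'booklet')
rd=box(cv2.inRange(hsv,(0,120,100),(8,255,255))|cv2.inRange(hsv,(170,120,100),(179,255,255)),300,180,350,240)
ys,xs=np.nonzero(rd); print('red',sorted(zip(xs,ys)))
for uv in [(240.5,211)]: print('ring',onz('wrist',uv,38,s))
pu=box(cv2.inRange(hsv,(125,30,20),(165,255,255)),225,195,258,228);ys,xs=np.nonzero(pu);print(len(xs),xs.mean(),ys.mean(),onz('wrist',(xs.mean(),ys.mean()),33,s))
for uv in [(306,212)]: print('axle',onz('wrist',uv,34,s))
for uv in [(214,158),(354,164),(347,250),(221,166),(348,172),(221,241)]: print(uv,onz('wrist',uv,10,s))
E
python3 m1.py
python3 - <<'E'
import cv2
a=cv2.imread('pics/w1.png')
cv2.imwrite('pics/cw1.png',cv2.resize(a[150:265,205:365],None,fx=5,fy=5,interpolation=2))
E
```

```text
plate ((546.9110717773438, -25.477081298828125), (177.61178588867188, 133.19216918945312), 87.24279022216797)
booklet ((518.31787109375, -282.5380859375), (66.09886169433594, 101.69762420654297), 9.44497299194336)
red [(np.int64(323), np.int64(199)), (np.int64(324), np.int64(198)), (np.int64(324), np.int64(199)), (np.int64(324), np.int64(200)), (np.int64(324), np.int64(201)), (np.int64(324), np.int64(202)), (np.int64(325), np.int64(198)), (np.int64(325), np.int64(199)), (np.int64(325), np.int64(200)), (np.int64(325), np.int64(201)), (np.int64(325), np.int64(202)), (np.int64(325), np.int64(203)), (np.int64(325), np.int64(205)), (np.int64(326), np.int64(198)), (np.int64(326), np.int64(199)), (np.int64(326), np.int64(200)), (np.int64(326), np.int64(201)), (np.int64(326), np.int64(202)), (np.int64(326), np.int64(203)), (np.int64(326), np.int64(204)), (np.int64(326), np.int64(205)), (np.int64(326), np.int64(206)), (np.int64(326), np.int64(207)), (np.int64(326), np.int64(208)), (np.int64(327), np.int64(199)), (np.int64(327), np.int64(200)), (np.int64(327), np.int64(201)), (np.int64(327), n
[... 962 characters left out ...]
int64(208)), (np.int64(330), np.int64(209)), (np.int64(330), np.int64(210)), (np.int64(331), np.int64(206)), (np.int64(331), np.int64(207)), (np.int64(331), np.int64(208)), (np.int64(331), np.int64(209))]
ring [556.00270027  24.48357702  38.        ]
206 239.90291262135923 211.27184466019418 [553.7895861   25.86684897  33.        ]
axle [553.67587933 -55.66902959  34.        ]
(214, 158) [615.56827963  58.5946076   10.        ]
(354, 164) [ 608.96315779 -115.69952159   10.        ]
(347, 250) [ 489.26788122 -116.8329045    10.        ]
(221, 166) [605.56734812  50.46500109  10.        ]
(348, 172) [ 598.76168392 -109.09490962   10.        ]
(221, 241) [501.86134282  56.05057998  10.        ]
```

View pics/cw1.png

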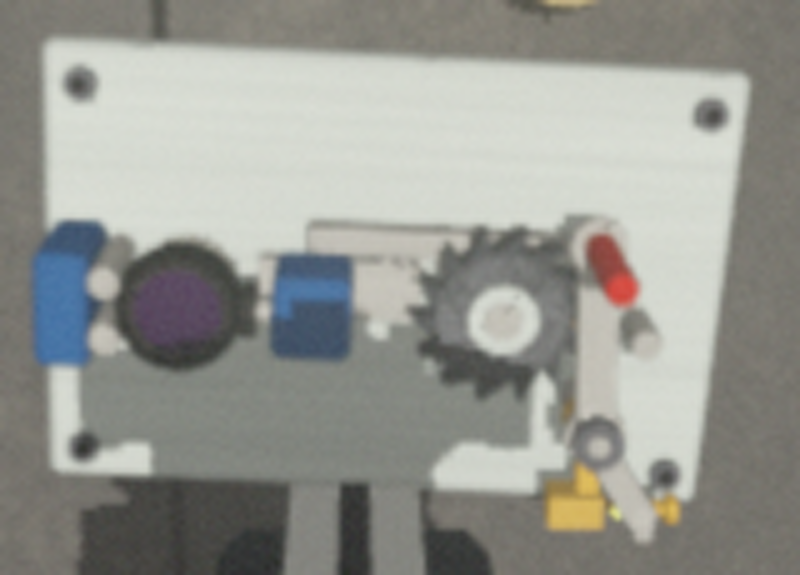

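```bash
python3 - <<'E'
from h import *
s=dict(eef_pos=[599.17,-17.82,230.86],ee_rot=[-3.13999,.00055,.00489])
def f(c,z):
    uv=(c[0]/5+205-.4,c[1]/5+150-.4); p=onz('wrist',uv,z,s); print(c,z,p.round(1)); return p
cs=[f(c,10) for c in [(44,40),(750,75),(693,498),(52,472)]]
f((622,290),70); f((595,240),40); f((597,443),44); f((504,317),34); f((179,306),38)
C=np.array(cs)[:,:2]; L=np.array([[60,68],[60,-110],[-60,-110],[-60,68.]])
H=cv2.estimateAffinePartial2D(L,C)[0]; yaw=np.arctan2(H[1,0],H[0,0]); print('yaw deg',np.degrees(yaw),H)
A=np.array([[np.cos(yaw),-np.sin(yaw)],[np.sin(yaw),np.cos(yaw)]]); t=C.mean(0)-A@L.mean(0)
print('res',(C-(L@A.T+t)).round(1))
for n,q in dict(pin=(22,-71),piv=(-28,-75),ax=(0,-50),ring=(0,30)).items(): print(n,(A@q+t).round(1))
# booklet
B=[onz('wrist',uv,9,s)[:2] for uv in [(432,209),(515,206),(512,248),(436,256)]]; print(np.round(B,1),np.mean(B,0))
E
```

```text
(44, 40) 10 [616.1  59.3  10. ]
(750, 75) 10 [ 608.2 -116.5   10. ]
(693, 498) 10 [ 490.5 -111.5   10. ]
(52, 472) 10 [497.3  64.5  10. ]
(622, 290) 70 [572.4 -76.7  70. ]
(595, 240) 40 [574.3 -75.2  40. ]
(597, 443) 44 [523.1 -78.   44. ]
(504, 317) 34 [552.4 -55.   34. ]
(179, 306) 38 [556.3  24.6  38. ]Traceback (most recent call last):
  File "<stdin>", line 8, in <module>
cv2.error: OpenCV(4.12.0) /io/opencv/modules/calib3d/src/ptsetreg.cpp:1108: error: (-215:Assertion failed) count >= 0 && to.checkVector(2) == count in function 'estimateAffinePartial2D'
```

play_rows(
  motion=[
    [-0.002,0.003,0.005,0,0,7,255],
    [-0.005,0.006,0.015,0,0,16,255],
    [-0.008,0.01,0.025,0,0,25,255],
    [-0.011,0.014,0.035,0,0,34,255],
    [-0.014,0.018,0.045,0,0,43,255],
    [-0.017,0.022,0.055,0,0,52,255],
    [-0.02,0.026,0.065,0,0,61,255],
    [-0.023,0.03,0.075,0,0,70,255],
    [-0.026,0.034,0.085,0,0,79,255],
    [-0.028,0.036,0.095,0,0,87,255],
    [-0.028,0.036,0.1,0,0,92.4,255],
    [-0.028,0.036,0.1,0,0,92.4,255],
    [-0.028,0.036,0.1,0,0,92.4,255],
  ],
)

```text
clock: 3.4
eef_pos: [570.5, -57.6, 131.2]
ee_rot: [3.141, 0.0, -1.611]
contact_force: [-0.4, 0.4, -0.1]
width: 0.1
gripper_force: 0.0
```

```bash
python3 - <<'E'
from h import *
s=ctrl.observe(); print(s['clock'],s['joint_positions'].round(2),s['eef_pos'],s['ee_rot'],s['contact_force'])
im=save('wrist','w2')
cv2.imwrite('pics/cw2.png',cv2.cvtColor(im,cv2.COLOR_RGB2BGR))
for p in [(572.6,-76.9,70),(572.6,-76.9,50),(522.7,-78.8,44)]: print(proj('wrist',np.array(p),s))
E
```

```text
3.4 [-0.66  0.66  0.99  1.87 -0.66  0.98 -2.56] [570.50780611 -57.64363153 131.20791463] [ 3.14071465e+00  3.43152631e-05 -1.61099273e+00] [-0.36025392  0.38867383 -0.12395643]
[270.37096658 195.04878231]
[270.74868836 187.58151535]
[332.65110882 180.86160944]
```

View pics/w2.png

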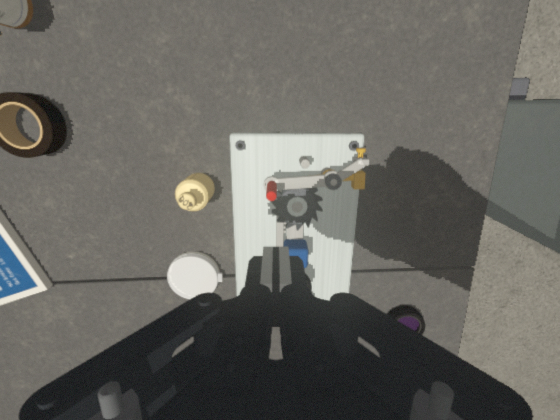

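play_rows(
  motion=[
    [0,0,-0.005,0,0,-8,255],
    [0,0,-0.01,0,0,-18,255],
    [0,0,-0.01,0,0,-28,255],
    [0,0,-0.01,0,0,-38,255],
    [0,0,-0.01,0,0,-48,255],
    [0,0,-0.01,0,0,-58,255],
    [0,0,-0.01,0,0,-68,255],
    [0,0,-0.01,0,0,-78,255],
    [0,0,-0.01,0,0,-88,255],
    [0,0,-0.01,0,0,-98,255],
    [0,0,-0.01,0,0,-108,255],
    [0,0,-0.01,0,0,-118,255],
    [0,0,-0.01,0,0,-128,255],
    [0,0,-0.01,0,0,-138,255],
    [0,0,-0.01,0,0,-148,255],
    [0,0,-0.01,0,0,-158,255],
    [0,0,-0.01,0,0,-168,255],
    [0,0,-0.01,0,0,-177,255],
    [0,0,-0.01,0,0,-180,255],
    [0,0,-0.01,0,0,-180,255],
  ],
)

```text
clock: 5.95
eef_pos: [571.7, -57.9, 143.1]
ee_rot: [3.138, -0.001, 1.528]
contact_force: [0.5, 0.1, 0.7]
width: 0.3
gripper_force: 0.0
```

```bash
python3 - <<'E'
from h import *
s=ctrl.observe(); print(s['clock'],s['joint_positions'].round(2),s['eef_pos'],s['ee_rot'],s['contact_force'])
E
```

```text
5.95 [-0.14  0.44  0.25  1.84 -0.14  0.87  0.13] [571.6945869  -57.91408291 143.06500795] [ 3.13806880e+00 -8.45235983e-04  1.52803358e+00] [0.54475699 0.11561676 0.65693575]
```

play_rows(
  motion=[
    [0.003,0,0.01,0,0,0,255],
    [0.006,0,0.03,0,0,0,255],
    [0.006,0,0.055,0,0,0,255],
    [0.006,0,0.075,0,0,0,255],
    [0.006,0,0.088,0,0,0,255],
    [0.006,0,0.093,0,0,0,255],
    [0.006,0,0.093,0,0,0,255],
    [0.006,0,0.093,0,0,0,255],
  ],
)

```text
clock: 6.95
eef_pos: [571.9, -51.0, 49.0]
ee_rot: [3.14, -0.0, 1.529]
contact_force: [0.2, -0.5, 1.0]
width: -0.0
gripper_force: 0.0
```

```bash
python3 - <<'E'
from h import *
s=ctrl.observe(); print(s['clock'],s['joint_positions'].round(2),s['eef_pos'],s['ee_rot'],s['contact_force'])
im=save('scene','s3'); w=save('wrist','w3')
a=cv2.imread('pics/s3.png')[180:330,180:360]; b=cv2.imread('pics/w3.png')[100:400,100:460]
cv2.imwrite('pics/c3.png',np.hstack([cv2.resize(a,(400,333),interpolation=2),cv2.resize(b,(400,333))]))
E
```

```text
6.95 [-0.13  0.58  0.22  1.89 -0.19  0.69  0.16] [571.88213853 -50.96344352  49.01151348] [ 3.14024459e+00 -3.28498460e-05  1.52898568e+00] [ 0.15429194 -0.53913504  1.04681534]
```

View pics/c3.png

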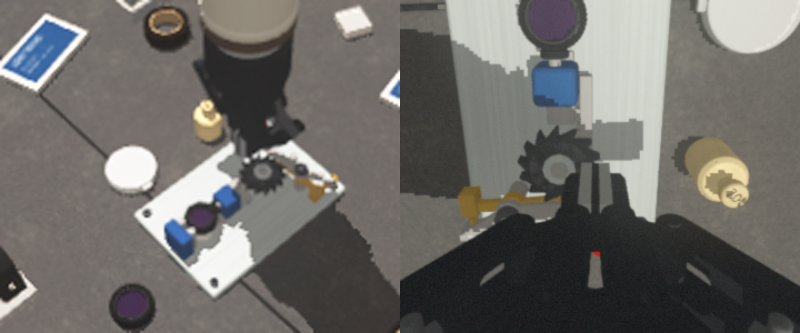

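play_rows(
  motion=[
    [-0.003,0,0,0,0,0,255],
    [-0.006,0,0,0,0,0,255],
    [-0.008,0,0,0,0,0,255],
    [-0.009,0,0,0,0,0,255],
    [-0.01,0,0,0,0,0,255],
    [-0.011,0,0,0,0,0,255],
    [-0.012,0,0,0,0,0,255],
    [-0.013,0,0,0,0,0,255],
    [-0.014,0,0,0,0,0,255],
    [-0.014,0,0,0,0,0,255],
  ],
)

```text
clock: 8.3
eef_pos: [570.8, -65.1, 48.4]
ee_rot: [3.141, 0.0, 1.529]
contact_force: [0.3, 0.5, 0.6]
width: -0.2
gripper_force: 0.4
```

play_rows(
  motion=[
    [-0.001,0,0,0,0,0,255],
    [-0.002,0,0,0,0,0,255],
    [-0.003,0,0,0,0,0,255],
    [-0.003,0,0,0,0,0,255],
  ],
)

```text
clock: 8.8
eef_pos: [570.8, -67.3, 48.4]
ee_rot: [3.141, -0.001, 1.53]
contact_force: [1.1, 2.4, -0.1]
width: 0.1
gripper_force: 1.6
```

```bash
cat > chk.py <<'E'
from h import *
import sys
im=ctrl.camera('wrist'); s=ctrl.observe(); cv2.imwrite('pics/last.png',im[:,:,::-1])
im=im.copy(); hsv=cv2.cvtColor(im,cv2.COLOR_RGB2HSV)
def cen(lo,hi,roi,z,nm):
    m=cv2.inRange(hsv,lo,hi); o=np.zeros_like(m); x0,y0,x1,y1=roi; o[y0:y1,x0:x1]=m[y0:y1,x0:x1]
    n,_,st,c=cv2.connectedComponentsWithStats(o)
    if n<2: print(nm,'none'); return
    i=1+st[1:,4].argmax(); print(nm,st[i,4],c[i].round(1),st[i,:4],onz('wrist',c[i],z,s).round(1))
cen((100,120,60),(125,255,255),(200,100,310,230),40,'jaw')
cen((125,20,20),(170,255,255),(200,60,310,200),36,'ring')
cen((0,150,100),(8,255,255),(240,180,310,380),70,'pin')
f=[]
for _ in range(3): f.append(ctrl.observe()['contact_force'])
print(s['clock'],s['eef_pos'].round(1),np.mean(f,0).round(2))
E
python3 chk.py
```

```text
jaw 1308 [238.4 147.7] [219 130  40  36] [553.7  -6.6  40. ]
ring 1609 [235.8  80. ] [214  60  45  43] [554.6  25.5  36. ]
pin none
8.85 [570.8 -67.4  48.4] [0.77 2.99 0.41]
```

play_rows(
  motion=[
    [-0.001,0,0,0,0,0,255],
    [-0.002,0,0,0,0,0,255],
    [-0.002,0,0,0,0,0,255],
  ],
)

```text
clock: 9.22
eef_pos: [570.7, -68.9, 48.4]
ee_rot: [3.141, -0.001, 1.53]
contact_force: [1.5, 6.0, 1.0]
width: -0.1
gripper_force: 2.7
```

```bash
python3 chk.py
```

```text
jaw 1334 [238.4 144.4] [219 126  40  37] [553.8  -6.5  40. ]
ring 1509 [235.9  77.8] [214  60  45  40] [554.7  25.   36. ]
pin none
9.275 [570.8 -68.8  48.4] [2.42 5.25 0.89]
```

play_rows(
  motion=[
    [-0.0005,0,0,0,0,0,255],
    [-0.001,0,0,0,0,0,255],
    [-0.001,0,0,0,0,0,255],
  ],
)

```text
clock: 9.65
eef_pos: [570.6, -70.0, 48.4]
ee_rot: [3.141, -0.001, 1.53]
contact_force: [2.0, 4.5, 0.1]
width: 0.3
gripper_force: 2.4
```

```bash
python3 chk.py
```

```text
jaw 1320 [238.4 142.1] [219 124  40  36] [553.8  -6.6  40. ]
ring 1424 [235.8  76.4] [213  60  46  38] [554.6  24.4  36. ]
pin none
9.7 [570.7 -70.1  48.4] [ 1.97  4.67 -0.  ]
```

play_rows(
  motion=[
    [-0.0005,0,0,0,0,0,255],
    [-0.001,0,0,0,0,0,255],
    [-0.0015,0,0,0,0,0,255],
    [-0.0015,0,0,0,0,0,255],
  ],
)

```text
clock: 10.2
eef_pos: [570.6, -71.5, 48.4]
ee_rot: [3.141, -0.001, 1.53]
contact_force: [1.4, 4.4, 0.3]
width: 0.1
gripper_force: 2.4
```

```bash
python3 chk.py
```

```text
jaw 1305 [238.3 139.1] [219 121  40  36] [553.8  -6.5  40. ]
ring 1311 [235.7  74.7] [213  60  46  35] [554.5  23.6  36. ]
pin none
10.25 [570.6 -71.6  48.4] [0.95 5.09 0.48]
```

play_rows(
  motion=[
    [-0.0005,0,0,0,0,0,255],
    [-0.001,0,0,0,0,0,255],
    [-0.001,0,0,0,0,0,255],
  ],
)

```text
clock: 10.62
eef_pos: [570.4, -73.1, 48.3]
ee_rot: [3.141, -0.0, 1.529]
contact_force: [2.1, 4.9, 0.6]
width: -0.1
gripper_force: 2.4
```

```bash
python3 chk.py
```

```text
jaw 1341 [238.4 135.8] [219 118  40  36] [553.8  -6.4  40. ]
ring 1159 [235.7  72.9] [213  60  46  31] [554.5  22.9  36. ]
pin none
10.675 [570.4 -73.1  48.4] [2.5  4.04 1.17]
```

play_rows(
  motion=[
    [-0.0005,0,0,0,0,0,255],
    [-0.001,0,0,0,0,0,255],
    [-0.001,0,0,0,0,0,255],
  ],
)

```text
clock: 11.05
eef_pos: [570.3, -74.4, 48.3]
ee_rot: [3.142, -0.0, 1.529]
contact_force: [1.5, 4.2, 2.2]
width: 0.1
gripper_force: 2.2
```

```bash
python3 chk.py
```

```text
jaw 1339 [238.5 132.8] [218 115  41  37] [553.9  -6.3  40. ]
ring 1037 [235.8  71.5] [213  60  46  28] [554.5  22.2  36. ]
pin none
11.1 [570.3 -74.4  48.3] [1.   4.68 0.85]
```

play_rows(
  motion=[
    [-0.0004,0,0,0,0,0,255],
    [-0.0008,0,0,0,0,0,255],
    [-0.0008,0,0,0,0,0,255],
  ],
)

```text
clock: 11.48
eef_pos: [570.1, -75.3, 48.3]
ee_rot: [-3.141, 0.0, 1.529]
contact_force: [1.2, 4.1, 1.7]
width: -0.2
gripper_force: 2.2
```

```bash
python3 chk.py
```

```text
jaw 1320 [238.6 131. ] [219 113  40  37] [553.9  -6.4  40. ]
ring 937 [236.   70.5] [213  60  46  26] [554.5  21.7  36. ]
pin none
11.525 [570.1 -75.4  48.3] [0.93 4.94 0.37]
```

play_rows(
  motion=[
    [-0.0005,0,0,0,0,0,255],
    [-0.001,0,0,0,0,0,255],
    [-0.001,0,0,0,0,0,255],
  ],
)

```text
clock: 11.9
eef_pos: [570.1, -76.0, 48.3]
ee_rot: [-3.141, -0.0, 1.529]
contact_force: [0.6, 4.4, 1.4]
width: 0.1
gripper_force: 2.5
```

```bash
python3 chk.py
```

```text
jaw 1303 [238.7 129.7] [219 112  40  36] [553.9  -6.3  40. ]
ring 873 [236.1  69.9] [213  60  46  25] [554.4  21.4  36. ]
pin none
11.95 [570.  -76.   48.3] [1.11 3.94 0.96]
```

play_rows(
  motion=[
    [-0.0005,0,0,0,0,0,255],
    [-0.001,0,0,0,0,0,255],
    [-0.001,0,0,0,0,0,255],
  ],
)

```text
clock: 12.32
eef_pos: [569.8, -77.3, 48.3]
ee_rot: [-3.141, 0.0, 1.529]
contact_force: [0.2, 5.1, 1.5]
width: -0.1
gripper_force: 2.3
```

```bash
python3 chk.py
```

```text
jaw 1309 [238.9 132.1] [220 114  40  37] [553.7  -8.8  40. ]
ring 742 [236.3  68.5] [214  60  46  22] [554.4  20.7  36. ]
pin none
12.375 [569.8 -77.3  48.3] [-0.37  3.77  2.05]
```

play_rows(
  motion=[
    [-0.0002,0,0,0,0,0,255],
    [-0.0002,0,0,0,0,0,255],
    [-0.0002,0,0,0,0,0,255],
    [-0.0002,0,0,0,0,0,255],
    [-0.0002,0,0,0,0,0,255],
    [-0.0002,0,0,0,0,0,255],
    [-0.0002,0,0,0,0,0,255],
    [-0.0002,0,0,0,0,0,255],
    [-0.0002,0,0,0,0,0,255],
    [-0.0002,0,0,0,0,0,255],
    [-0.0002,0,0,0,0,0,255],
    [-0.0002,0,0,0,0,0,255],
    [-0.0002,0,0,0,0,0,255],
    [-0.0002,0,0,0,0,0,255],
    [-0.0002,0,0,0,0,0,255],
    [-0.0002,0,0,0,0,0,255],
    [-0.0002,0,0,0,0,0,255],
    [-0.0002,0,0,0,0,0,255],
  ],
)

```text
clock: 14.62
eef_pos: [569.9, -77.2, 48.2]
ee_rot: [-3.141, -0.0, 1.529]
contact_force: [-2.2, 4.0, 2.7]
width: 0.1
gripper_force: 2.4
```

```bash
python3 chk.py
```

```text
jaw 1261 [239.5 157.4] [220 140  40  35] [553.  -21.4  40. ]
ring 751 [236.1  68.6] [214  60  45  23] [554.3  20.6  36. ]
pin none
14.675 [569.9 -77.2  48.2] [-1.44  5.05  2.06]
```

play_rows(
  motion=[
    [0,0,0,0,0,0,255],
    [0,0,0,0,0,0,255],
    [0,0,0,0,0,0,255],
    [0,0,0,0,0,0,255],
    [0.002,0,0,0,0,0,255],
    [0.004,0,0,0,0,0,255],
    [0.006,0,0,0,0,0,255],
    [0.009,0,0,0,0,0,255],
    [0.012,0,0,0,0,0,255],
    [0.015,0,0,0,0,0,255],
    [0.018,0,0,0,0,0,255],
    [0.022,0,0,0,0,0,255],
    [0.026,0,0,0,0,0,255],
    [0.028,0,-0.01,0,0,0,255],
    [0.028,0,-0.03,0,0,0,255],
    [0.028,0,-0.06,0,0,0,255],
    [0.028,0,-0.08,0,0,0,255],
    [0.028,0,-0.08,0,0,0,255],
    [0.028,0,-0.08,0,0,0,255],
  ],
)

```text
clock: 17.05
eef_pos: [570.9, -49.3, 128.0]
ee_rot: [-3.141, -0.0, 1.529]
contact_force: [-0.7, -1.2, -0.6]
width: -0.3
gripper_force: 0.0
```

```bash
python3 chk.py; cp pics/last.png pics/w5.png
```

```text
jaw 447 [253.4 173.5] [240 163  26  23] [553.4 -20.1  40. ]
ring 636 [250.7 113. ] [237  99  29  30] [554.1  26.   36. ]
pin none
17.1 [570.6 -49.3 127.5] [ 0.01 -0.64 -0.22]
```

View pics/w5.png

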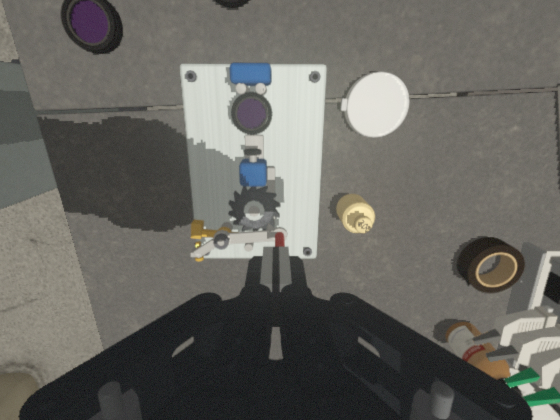

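play_rows(
  motion=[
    [0.02,-0.005,0,0,0,0,90],
    [0.05,-0.012,0,0,0,0,90],
    [0.07,-0.0185,0.01,0,0,0,90],
    [0.074,-0.019,0.03,0,0,0,90],
    [0.074,-0.019,0.055,0,0,0,90],
    [0.074,-0.019,0.075,0,0,0,90],
    [0.074,-0.019,0.075,0,0,0,90],
  ],
)

```text
clock: 17.98
eef_pos: [552.9, 25.1, 50.7]
ee_rot: [-3.136, 0.001, 1.529]
contact_force: [0.0, 0.4, 0.1]
width: 55.4
gripper_force: 0.0
```

```bash
python3 chk.py; cp pics/last.png pics/w6.png
```

```text
jaw 1093 [280.9 203.7] [255 192  52  24] [557.6  53.5  40. ]
ring 1636 [253.4  76.4] [228  60  51  38] [546.3 119.5  36. ]
pin none
18.025 [554.1  25.1  52. ] [ 0.24 -0.37  0.07]
```

View pics/w6.png

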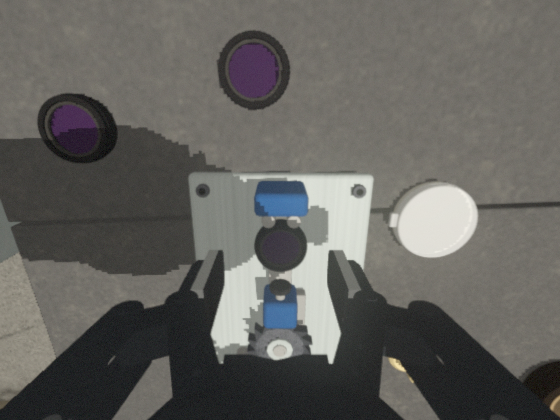

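```bash
python3 - <<'E'
from h import *
s=ctrl.observe(); print(s['eef_pos'],onz('wrist',(280.5,246),36,s),s['joint_positions'].round(2))
E
```

```text
[554.07495037  25.06966739  51.97445353] [556.41194644  25.44316569  36.        ] [-0.26  0.55  0.21  1.93 -0.17  0.68  0.01]
```

Ring at (556, 25.4); TCP is at (554.1, 25.1). Descend 39 mm with a +1.5 mm shift along tool y, close, and lift.

play_rows(
  motion=[
    [0,0.001,0.01,0,0,0,90],
    [0,0.0015,0.02,0,0,0,90],
    [0,0.0015,0.03,0,0,0,90],
    [0,0.0015,0.036,0,0,0,90],
    [0,0.0015,0.039,0,0,0,90],
    [0,0.0015,0.039,0,0,0,90],
    [0,0.0015,0.039,0,0,0,140],
    [0,0.0015,0.039,0,0,0,255],
    [0,0.0015,0.039,0,0,0,255],
    [0,0.0015,0.039,0,0,0,255],
    [0,0.0015,0.039,0,0,0,255],
    [0,0.0015,0.039,0,0,0,255],
  ],
)

```text
clock: 19.52
eef_pos: [556.6, 25.0, 14.8]
ee_rot: [-3.141, 0.0, 1.529]
contact_force: [-2.7, -0.5, 5.7]
width: 28.1
gripper_force: 58.7
```

```bash
python3 -c "
from h import *
s=ctrl.observe();print(s['clock'],s['eef_pos'],s['width'],s['gripper_force'],s['contact_force'])"
```

```text
19.525 [556.59421813  25.02643404  14.79916761] 28.0911355337903 58.719465136528015 [-2.72222003 -0.5478721   5.6911657 ]
```

play_rows(
  motion=[
    [0,0,-0.004,0,0,0,255],
    [0,0,-0.012,0,0,0,255],
    [0,0,-0.025,0,0,0,255],
    [0,0,-0.045,0,0,0,255],
    [0,0,-0.07,0,0,0,255],
    [0,0,-0.09,0,0,0,255],
    [0,0,-0.1,0,0,0,255],
    [0,0,-0.1,0,0,0,255],
    [0,0,-0.1,0,0,0,255],
  ],
)

```text
clock: 20.65
eef_pos: [556.4, 25.3, 113.7]
ee_rot: [-3.141, 0.0, 1.529]
contact_force: [0.2, 0.0, -0.6]
width: 28.3
gripper_force: 59.1
```

```bash
python3 chk.py; cp pics/last.png pics/w7.png; python3 -c "
from h import *
s=ctrl.observe();print(s['width'],s['gripper_force'],s['ee_rot'],s['joint_positions'].round(2))"
```

```text
jaw 512 [273.3 177.4] [256 170  37  16] [555.  54.  40.]
ring 1196 [254.2  79.6] [236  60  38  40] [544.7 122.8  36. ]
pin 253 [300.3 332.3] [295 315  12  34] [571.2 -63.6  70. ]
20.7 [556.2  25.3 113.5] [ 0.81  0.01 -1.08]
28.20732394378545 59.12766873836517 [-3.14002743e+00  2.51869697e-04  1.52923477e+00] [-0.28  0.46  0.23  1.9  -0.14  0.8  -0.01]
```

View pics/w7.png

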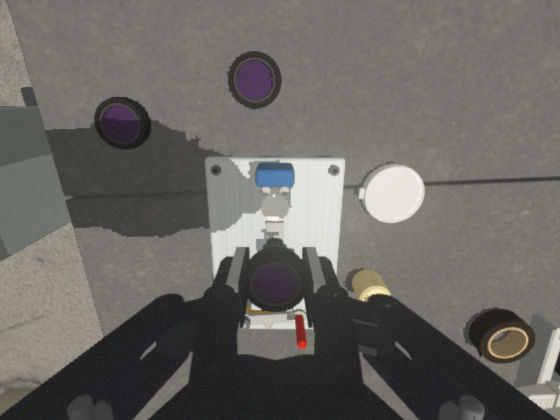

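play_rows(
  motion=[
    [0,0,0.01,0,0,0,255],
    [0,0,0.03,0,0,0,255],
    [0,0,0.055,0,0,0,255],
    [0,0,0.075,0,0,0,255],
    [0,0,0.09,0,0,0,255],
    [0,0,0.096,0,0,0,255],
    [0,0,0.099,0,0,0,255],
    [0,0,0.099,0,0,0,255],
    [0,0,0.099,0,0,0,255],
    [0,0,0.099,0,0,0,90],
    [0,0,0.099,0,0,0,90],
    [0,0,0.095,0,0,0,90],
    [0,0,0.091,0,0,0,90],
    [0,0,0.091,0,0,0,90],
    [0,0,0.091,0,0,0,255],
    [0,0,0.091,0,0,0,255],
    [0,0,0.091,0,0,0,255],
    [0,0,0.091,0,0,0,255],
    [0,0,0.091,0,0,0,255],
  ],
)

```text
clock: 23.08
eef_pos: [556.9, 25.3, 23.6]
ee_rot: [3.142, -0.0, 1.529]
contact_force: [-2.2, 0.7, 5.2]
width: 27.5
gripper_force: 58.7
```

```bash
python3 -c "
from h import *
s=ctrl.observe();print(s['clock'],s['eef_pos'],s['width'],s['gripper_force'],s['contact_force'])"
```

```text
23.075 [556.94413955  25.28641645  23.64316173] 27.534365925466112 58.73366832733154 [-2.18334647  0.6552357   5.1576816 ]
```

play_rows(
  motion=[
    [0,0,-0.004,0,0,0,255],
    [0,0,-0.015,0,0,0,255],
    [0,0,-0.035,0,0,0,255],
    [0,0,-0.06,0,0,0,255],
    [0,0,-0.08,0,0,0,255],
    [-0.015,-0.001,-0.085,0,0,0,255],
    [-0.04,-0.003,-0.085,0,0,0,255],
    [-0.075,-0.006,-0.085,0,0,0,255],
    [-0.115,-0.01,-0.085,0,0,0,255],
    [-0.155,-0.013,-0.085,0,0,0,255],
    [-0.195,-0.017,-0.085,0,0,0,255],
    [-0.235,-0.02,-0.085,0,0,0,255],
    [-0.27,-0.023,-0.085,0,0,0,255],
    [-0.295,-0.025,-0.085,0,0,0,255],
    [-0.308,-0.0265,-0.08,0,0,0,255],
    [-0.308,-0.0265,-0.065,0,0,0,255],
    [-0.308,-0.0265,-0.05,0,0,0,255],
    [-0.308,-0.0265,-0.05,0,0,0,255],
  ],
)

```text
clock: 25.32
eef_pos: [516.5, -279.0, 71.0]
ee_rot: [-3.138, -0.002, 1.531]
contact_force: [-0.2, -0.6, -0.9]
width: 27.7
gripper_force: 59.1
```

```bash
python3 - <<'E'
from h import *
im=ctrl.camera('wrist'); s=ctrl.observe(); print(s['clock'],s['eef_pos'],s['ee_rot'],s['width'],s['joint_positions'].round(2))
hsv=cv2.cvtColor(im,cv2.COLOR_RGB2HSV); cv2.imwrite('pics/w8.png',im[:,:,::-1])
yaw=s['ee_rot'][2]
for z,c in[(9,(517,-281.5))]: print('expect',proj('wrist',np.array([*c,z]),s))
m=cv2.inRange(hsv,(95,110,60),(125,255,255))|cv2.inRange(hsv,(0,0,165),(179,50,255))
n,_,st,c=cv2.connectedComponentsWithStats(m)
for i in range(1,n):
    if st[i,4]>60: print(st[i],c[i].round(),onz('wrist',c[i],9,s).round())
# scene camera: blue blob
a=ctrl.camera('scene'); cv2.imwrite('pics/s8.png',a[:,:,::-1])
E
```

```text
25.375 [ 517.14076902 -279.62010781   71.97879058] [-3.13931549e+00 -1.46560017e-03  1.53089835e+00] 28.20751134405906 [ 0.25  0.57  0.27  1.84 -0.21  0.76  0.58]
expect [276.43544197 220.34312084]
[ 227  149  100  108 4698] [281. 198.] [ 521. -264.    9.]
[ 406  203   62   55 1967] [436. 231.] [ 637. -295.    9.]
[ 468  274   92  146 7741] [526. 343.] [ 727. -403.    9.]
```

```bash
python3 - <<'E'
from h import *
s=dict(eef_pos=[517.14,-279.62,71.98],ee_rot=[-3.1393,-.00147,1.5309])
im=cv2.imread('pics/w8.png');hsv=cv2.cvtColor(im,cv2.COLOR_BGR2HSV)
m=cv2.inRange(hsv,(95,110,60),(125,255,255))|cv2.inRange(hsv,(0,0,165),(179,50,255))
for r in range(150,260,10):
    x=np.nonzero(m[r,220:335])[0]+220
    if len(x): print(r,x[0],x[-1],onz('wrist',(x[0],r),9,s)[:2].round(1),onz('wrist',(x[-1]+1,r),9,s)[:2].round(1))
E
```

```text
150 302 308 [ 536.8 -229.5] [ 541.7 -229.7]
160 253 310 [ 502.3 -235.2] [ 543.1 -236.8]
170 233 312 [ 487.6 -241.8] [ 544.5 -244. ]
180 245 313 [ 495.6 -249.4] [ 545.2 -251.3]
190 239 315 [ 490.7 -256.7] [ 546.7 -258.9]
200 241 317 [ 491.6 -264.4] [ 548.2 -266.6]
210 245 318 [ 493.9 -272.3] [ 549.  -274.4]
220 246 320 [ 494.1 -280.3] [ 550.5 -282.5]
230 248 322 [ 495.  -288.6] [ 552.1 -290.8]
240 248 323 [ 494.5 -296.9] [ 553.  -299.2]
250 250 325 [ 495.4 -305.6] [ 554.6 -307.8]
```

play_rows(
  motion=[
    [-0.001,0.001,0.01,0,0,0,255],
    [-0.002,0.001,0.025,0,0,0,255],
    [-0.002,0.001,0.04,0,0,0,255],
    [-0.002,0.001,0.05,0,0,0,255],
    [-0.002,0.001,0.057,0,0,0,255],
    [-0.002,0.001,0.061,0,0,0,255],
    [-0.002,0.001,0.063,0,0,0,255],
    [-0.002,0.001,0.064,0,0,0,255],
    [-0.002,0.001,0.064,0,0,0,255],
  ],
)

```text
clock: 26.55
eef_pos: [518.7, -283.5, 9.6]
ee_rot: [3.141, 0.0, 1.529]
contact_force: [-0.2, 0.7, 0.2]
width: 28.2
gripper_force: 59.1
```

play_rows(
  motion=[
    [0,0,0.001,0,0,0,255],
    [0,0,0.002,0,0,0,255],
    [0,0,0.002,0,0,0,255],
  ],
)

```text
clock: 26.92
eef_pos: [518.9, -283.6, 9.0]
ee_rot: [3.141, -0.0, 1.529]
contact_force: [-3.7, 2.4, 11.8]
width: 28.1
gripper_force: 65.8
```

play_rows(
  motion=[
    [0,0,-0.0015,0,0,0,255],
    [0,0,-0.0015,0,0,0,255],
    [0,0,-0.0015,0,0,0,100],
    [0,0,-0.0015,0,0,0,90],
    [0,0,-0.0015,0,0,0,90],
    [0,0,-0.0015,0,0,0,90],
    [0,0,-0.006,0,0,0,90],
    [0,0,-0.02,0,0,0,90],
    [0,0,-0.05,0,0,0,90],
    [0,0,-0.09,0,0,0,90],
    [0,0,-0.1,0,0,0,90],
    [0,0,-0.1,0,0,0,90],
  ],
)

```text
clock: 28.42
eef_pos: [519.2, -283.6, 108.6]
ee_rot: [3.139, 0.001, 1.529]
contact_force: [1.4, -0.2, -0.6]
width: 55.3
gripper_force: 0.0
```

```bash
python3 - <<'E'
from h import *
im=ctrl.camera('wrist'); s=ctrl.observe(); print(s['clock'],s['eef_pos'],s['width'],s['contact_force'])
hsv=cv2.cvtColor(im,cv2.COLOR_RGB2HSV); cv2.imwrite('pics/w9.png',im[:,:,::-1])
def rep(n,hsv,m,z):
    k,_,st,c=cv2.connectedComponentsWithStats(m)
    for i in range(1,k):
        if st[i,4]>40: print(n,st[i],c[i].round(1),onz(n,c[i],z,s).round(1))
rep('wrist',hsv,cv2.inRange(hsv,(125,20,20),(170,255,255)),14)
print('expect',proj('wrist',np.array([518.5,-283,14]),s))
side=ctrl.camera('side'); cv2.imwrite('pics/side9.png',side[:,:,::-1]); print('side exp',proj('side',np.array([518.5,-283,14])))
a=ctrl.camera('scene'); g=cv2.cvtColor(a,cv2.COLOR_RGB2GRAY); cv2.imwrite('pics/scene9.png',a[:,:,::-1])
u=proj('scene',np.array([518.5,-283,14])).round().astype(int); print(u)
h2=cv2.cvtColor(a,cv2.COLOR_RGB2HSV); rep('scene',h2,cv2.inRange(h2,(125,20,20),(170,255,255)),14)
for n,I in(('wrist',im),('side',side),('scene',a)):
    p=proj(n,np.array([518.5,-283,14]),s).astype(int); g=cv2.cvtColor(I,cv2.COLOR_RGB2GRAY).astype(int)
    q=12 if n!='wrist' else 40; st=q//8 or 1
    print(n); print(g[max(0,p[1]-q):p[1]+q:st, max(0,p[0]-q):p[0]+q:st])
E
```

```text
28.475 [ 518.40479638 -283.17762069  107.42276132] 55.18562808477516 [-0.31188379  0.34162989 -0.33374506]
wrist [262 193  26  25 490] [274.1 205.4] [ 516.6 -283.7   14. ]
expect [276.30713351 204.53552989]
side exp [210.72365748 260.78136105]
[372 213]
scene [368 210  10   7  54] [372.2 213. ] [ 518.8 -284.7   14. ]
scene [232 311  15  13 148] [238.9 316.7] [541.9 125.4  14. ]
scene [280 338  15  14 175] [286.8 344.5] [433.1  97.8  14. ]
wrist
[[138 102 105 101 116 106 143 103 104 188 139 102 157 223 110 112]
 [133 100 100 100 166 100 149 102 102 177 138 100 113 224 117 110]
 [141  75  99  99 115 107 136 123 100 107 186 105 104 222 141 112]
 [142  65  68  67  70 121 109 138 101 101 163 116 103 224 209 110]
 [139  92  63  66  67 109  80  88  71  72  76  81  76 219 223 115]
 [137 134  65  67  67  69  46  51  52  47 106 116  75 181 223 110]
 [106 142  64  64  65  46  53  57  56  57  50 120  68 124 223 109]
 [ 70 139  63  65  55  53  56  57  49  58  61  57  69 103 222 126]
 [ 69 139  91  65  46  54  57  55  58  57  59  50  72 103 222 175]
 [ 70 137 135  63  57  54  59  59  54  57  57  5
[... 4582 characters left out ...]
37 149 184 170 105  79  75  50  44  35  32  32  32  32  31  31  38
   45  52  53  52  82 197]
 [114 154 153 175 151 115  96  98  90  61  53  42  39  37  37  36  41  47
   53  53  52  62 105 174]
 [118 144 151 166 131  97  95 109 123  94  91  54  57  51  47  47  50  52
   52  52  58  91 134 144]
 [115 141 167 152 110  95 100 120 127 120 108  63  71  60  53  53  52  52
   52  53  77 127 144 142]
 [ 98 113 141 114  96 101 112 121 118 114 118  73  69  55  53  52  52  52
   52  63 108 143 143 131]
 [ 99  95  96  94  96 118 132 121 108 107 130 100  80  54  53  52  51  52
   57  88 134 144 136 102]
 [191 130  96  94  95 113 125 114 113 128 137 109  95  54  53  53  51  56
   85 127 143 138 115  70]]
```

```bash
python3 -c "
from workcell import ctrl
print(ctrl.close_job())"
```

```text
the job is handed in; nothing more can be done
None
```

The job is handed in: the jaw backed off the full 15 mm, the pin sprang back, and the lens ring lies flat and released within about 2 mm of the booklet's centre. Robot time was about 28.5 s of 72 s, the highest force I read on the pin was about 6 N, and no verdict was returned.

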